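# Unhook a carded pack and stand it in the stock rack

### The job

Take the pack with the long narrow bubble off its peg on the display stand: lift it so its hole clears the peg's upturned tip and slide it off without forcing it against the peg. Then lower it upright, foot down, into the empty slot of the grey rack, keeping hold of it until it is all the way down, and let go. Leave the other pack hanging and everything else where it stands.

Things in the scene. Friction and masses are not known exactly. Their poses are not given: they have to be found in the camera images.
- stand: Dark steel open-frame display stand, fixed. Origin on the bench under the crossbar's middle; x level, from peg tips to crossbar; y along the crossbar; z up. Crossbar 264 long, 14 square, centre at x=0, z=205; posts 14 square at y=+/-125; feet x=-90..60, 12 high. Two like pegs at y=+65 and y=-65 run level from the crossbar towards -x; a pack hangs on each.
- peg_left_tip (a point): Top of the upturned tip of the peg at stand y=+65: stand x=-110, z=225. The peg is a round steel rod 8 in diameter, axis at z=205 (upper side z=209), straight from the crossbar to x=-105, where it turns up steeply; its foremost point is at x=-114.
- peg_right_tip (a point): Top of the upturned tip of the peg at stand y=-65: stand x=-110, z=225. The peg is a round steel rod 8 in diameter, axis at z=205 (upper side z=209), straight from the crossbar to x=-105, where it turns up steeply; its foremost point is at x=-114.
- pack_long: The pack to move: stiff flat white card 80 wide (y) x 200 high (z), 10 thick (x), with a long narrow upright bubble 26 x 86, 24 thick, and a foot 80 x 24 thick x 10 high; front and back alike; 0.1 to 0.21 kg. Origin: middle of the foot's underside. Above the hang hole a plain header, 80 wide, 10 thick, z=140..200, is the place to grip from above, fingers on the two faces. On either peg.
- pack_long_hole (a point): Centre of its hang hole, 123 above the pack's origin, axes as the pack's. The hole is 30 wide x 34 high (pack z=106..140). The pack hangs by the hole's upper edge on the peg, its origin 69 above the bench, 45 to 65 in front of the crossbar's centre. Raised 16 to 26 from there, card upright, the hole passes the tip without touching.
- pack_round: The other pack, to be left hanging: same card, hole and foot, but with a round bubble 66 in diameter. Origin and axes as pack_long.
- rack: Grey plastic rack fixed to the bench, 92 (x) x 108 (y), 70 high, walls 4 thick, open on top, with one dividing wall along y that makes two slots. Origin under its middle. The far slot (+x) holds the black case; the near slot (-x) is empty.
- rack_slot (a point): Middle of the floor of the rack's empty slot (22 towards -x from the rack's middle), 4 above the bench. The slot is 40 wide along x, 100 long along y, 66 deep to the rim; the pack stands in it with the card along y, either face forward. Axes as the rack's.
- case: Black case 24 x 80 x 105 high standing in the rack's far slot; leave it. Origin under its middle.
- jar_near: Glass jar with blue lid, 66 in diameter, 62 high, on the bench nearest the robot, between stand and rack; leave it. Origin under its middle.
- jar_far: Same jar, far back on the bench; leave it. Origin under its middle.
Not all that is in view belongs to the job. Leave any green look-alike of the pack_long alone.

How it is judged:
By the outcome, as a careful person would: the job done as asked, in the order asked, and still so for the second after the job is handed in, with the robot touching nothing.
It also fails if it takes over 51 s, if anything falls off the work surface, if the arm or the gripper's body presses on something with over 40 N, if the wrist force passes 120 N, or if a joint passes its speed limit or range.

### The arm

A 7-joint arm with a two-finger parallel gripper is mounted at the origin on the work surface. World frame = base frame: x ahead of the robot, y to its left, z up, the work surface at z = 0. Lengths are in m, angles in rad, forces in N, time in s.
With the tool pointing down it reaches from about 0.4 to 0.875 m from the base axis. Payload 4.4 kg.
Tool frame: the origin (TCP) lies midway between the tips of the shut fingers; the grasp point (between the pads) lies 19 mm behind it (robot.grip_point_offset is the distance from the TCP to the grasp point, in m); z points along the fingers, y is the line along which they close (so a half turn about z gives the same grasp; the last joint's range is limited). The gripper opens to 85 mm and grips with 20 to 120 N. Pads are 22 mm wide; open, the fingers measure 114 mm over their backs; the gripper's body (76 mm by 85 mm) begins 54 mm behind the grasp point. The pads swing forward as they close: fully open they stand 13 mm farther back than shut.
Start: joints at [-1.207, 0.628, 0.038, 1.517, -0.027, 0.996, -0.02], TCP at [0.271, 0.591, 0.199] pointing down, gripper open.
Joint ranges: [-3.06, 3.06], [-0.37, 2.12], [-1.25, 1.32], [0.18, 2.47], [-1.1, 4.24], [0.23, 1.98], [-2.94, 2.94]. Speed limits (rad/s): [2.57, 2.57, 3.14, 3.14, 3.14, 3.14, 3.14].

### API

Orientations are given as a unit quaternion [w, x, y, z].
In Python, from plant import telemetry, grab_frame, calibration, workorder, robot gives the robot as it stands.
- The arm moves only by the shell command python3 -m pendant 'ROWS' [FORCE]. ROWS is JSON, a list that holds one entry, the list of rows, each a list of 7 numbers: the shift along the tool's x, y, z in m, then the turn, a rotation vector about the tool's x, y, z in rad, then the finger opening in m, from 0 to 0.0854. A call has 1 to 20 rows; each row shifts and turns the commanded pose from where the row before left it, along the tool's axes as they then stand; what a row does not reach is not made up. A row lasts 1/8 s, in which the tool goes at most 62.5 mm and 10.7 degrees, less where a joint would pass 70% of its speed; a pose out of reach is approached as far as the arm can. A call is refused whole if a number of a shift passes 0.0625 or a number of a turn 0.188, either way. A call with a gripper value outside its range is refused whole. The fingers move at their own pace and stop on an object; FORCE is the grip in N (left out, the last holds). Time passes only in rows, so rows that do not move let the fingers close. It gives the time, the measured TCP pose, the force, the opening and the grip force at its end, in the units of the state.
- telemetry.state(): the state, without advancing time (a new reading comes with each control period).
- grab_frame(name): name is "scene" or "top" or "wrist"; returns (picture, depth): 420x560x3 uint8, red, green, blue; 420x560 float32, m along the optical axis (not along the pixel's ray), 0 where there is no reading.
- calibration(name): a dict with "fx", "fy", "cx", "cy" (pixels), "k1" (the pictures are not rectified: a ray, as slopes to the right and down, at radius r is drawn at 1 + k1 r^2 times it, then the intrinsics apply), "extrinsics" (4x4, takes a point from world to camera coordinates); the wrist camera has in their place "hand_eye" (4x4, takes a point from camera to tool coordinates, whose origin is the TCP and whose axes are the flange's). Camera axes: x right, y up, looking along -z (the intrinsics and any distortion apply to the point x, -y, -z); pixel columns grow to the right and rows downward; lengths in m; the calibration is good to about 2 mm. A picture is of the moment at which its call begins: read the wrist's pose just before it. calibration takes no time and is no camera call.
- workorder.close_job(): hands the job in; it is judged then, once.
The state is a dict: "time": time; "joint_positions": joint angles; "dq": joint speeds; "joint_efforts": joint torques, N m; "tool_pos": TCP position; "ee_rot": TCP orientation; "contact_force": force on the tool from outside, world axes, zero at the start; "wrist_torque": the same for the moment, N m; "finger_gap": finger opening in m; "gripper_force": force on a finger pad.
Only numpy, scipy, OpenCV 4.12 (cv2) and the standard library are available. Lean on these libraries where they do the work, as an engineer would, in place of code of your own. Each camera call takes 0.05 s, during which the arm holds its last target. There are 200 camera calls.

## Working session

There is one attempt and no reset: what is moved stays moved. The work goes in short steps, Python scripts to look and compute and a shell command to move; the robot and the scene stay as the last step left them, time stands still between calls to the robot, and variables do not carry over. Pictures are saved under pics/ and viewed, at most 10 in all, crops included, and the job is handed in when it is done.

```bash
ls; mkdir -p pics
cat > h.py <<'E'
import numpy as np, cv2
from plant import telemetry, grab_frame, calibration, workorder, robot
from scipy.spatial.transform import Rotation as R
def Tcw(name, st=None):
    c=calibration(name)
    if name!='wrist': return c,np.linalg.inv(np.array(c['extrinsics']))
    T=np.eye(4); q=st['ee_rot']; T[:3,:3]=R.from_quat([q[1],q[2],q[3],q[0]]).as_matrix(); T[:3,3]=st['tool_pos']
    return c,T@np.array(c['hand_eye'])
def cloud(name,depth,st=None):
    c,T=Tcw(name,st); h,w=depth.shape
    u,v=np.meshgrid(np.arange(w),np.arange(h))
    K=np.array([[c['fx'],0,c['cx']],[0,c['fy'],c['cy']],[0,0,1.]])
    p=cv2.undistortPoints(np.stack([u,v],-1).reshape(-1,1,2).astype(float),K,np.array([c['k1'],0,0,0,0.])).reshape(h,w,2)
    P=np.stack([p[...,0]*depth,-p[...,1]*depth,-depth],-1)
    P=P@T[:3,:3].T+T[:3,3]; P[depth<=0]=np.nan
    return P
E
python3 - <<'E'
from h import *
s=telemetry.state(); print(s['time'],s['tool_pos'],s['ee_rot'],s['finger_gap'])
for n in ('scene','top'):
    im,d=grab_frame(n); cv2.imwrite(f'pics/{n}1.png',im[...,::-1]); np.savez(f'{n}1.npz',im=im,P=cloud(n,d))
    c,T=Tcw(n); print(n,T[:3,3].round(3), c['k1'], (d>0).mean())
E
```

```text
pics
0.0 [0.27051265 0.59025451 0.19818559] [-2.00428128e-04  2.13232216e-01  9.77001066e-01 -9.48581658e-04] 0.08532197998676908
scene [1.111 0.56  1.288] -0.15009590986330656 0.9960756802721088
top [0.508 0.014 1.068] -0.10251498826640719 0.9962117346938776
```

View pics/scene1.png

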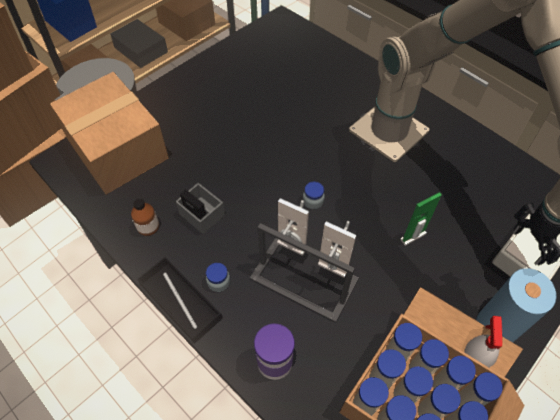

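View pics/top1.png

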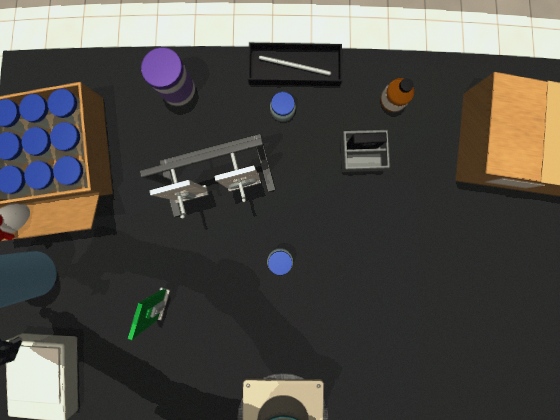

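The scene view shows the stand at about (305,265), with white packs at (291,222) and (337,243). The rack is at (200,207) and the green look-alike at (420,220). In the top view the packs are at (180,190) and (240,180), and the rack is at (366,150) with its empty slot nearer the robot. Next I'll enlarge the packs to see which has the long bubble, and measure.

Run:
```python
from h import *
S=np.load('scene1.npz');T=np.load('top1.npz')
im=S['im'][185:320,240:370]; cv2.imwrite('pics/crop1.png',cv2.resize(im[...,::-1],None,fx=4.4,fy=4.4,interpolation=cv2.INTER_CUBIC))
P=T['P'];im=T['im'].astype(int)
def rep(n,m):
    q=P[m]; 
    if len(q)<5: print(n,len(q));return
    r=cv2.minAreaRect(q[:,:2].astype(np.float32)*1000); print(n,len(q),'c',np.round(r[0],1),'sz',np.round(r[1],1),'ang',round(r[2],2),'z',np.percentile(q[:,2],[5,50,95]).round(3))
box=lambda u0,u1,v0,v1:(lambda m:(m.__setitem__((slice(v0,v1),slice(u0,u1)),True),m)[1])(np.zeros(P.shape[:2],bool))
z=P[...,2]
rep('packL top',box(140,212,165,220)&(z>.258)&(z<.29))
rep('packR top',box(212,270,160,205)&(z>.258)&(z<.29))
rep('bar',box(135,275,130,185)&(z>.2)&(z<.222)&(im.max(-1)<110))
b=box(335,400,120,180)
rep('rack rim',b&(z>.062)&(z<.078)); rep('rack all',b&(z>.02)&(z<.078));rep('case',b&(z>.09)); 
rep('jar near',box(262,300,245,280)&(z>.05)); rep('jar far',box(265,300,88,120)&(z>.05))
for n,B in(('tipL',box(165,195,200,222)),('tipR',box(235,250,188,205))):
    rep(n,B&(z>.195))
```

```text
packL top 245 c [571.2 229.7] sz [10.4 82. ] ang 15.25 z [0.262 0.268 0.271]
packR top 239 c [600.9 103.4] sz [10.3 79.7] ang 15.57 z [0.263 0.268 0.271]
bar 936 c [610.8 173. ] sz [ 75.6 262.3] ang 15.43 z [0.204 0.211 0.214]
rack rim 361 c [ 686.2 -194.5] sz [ 92.1 108.2] ang 2.48 z [0.063 0.069 0.073]
rack all 922 c [ 686.2 -194.5] sz [ 92.3 108.2] ang 2.48 z [0.023 0.057 0.071]
case 359 c [ 706.8 -195. ] sz [23.9 78.6] ang 3.0 z [0.097 0.108 0.11 ]
jar near 450 c [408.   13.8] sz [55.8 55.7] ang 1.21 z [0.058 0.061 0.064]
jar far 427 c [799.6  11.5] sz [55.8 55.6] ang 43.25 z [0.057 0.061 0.064]
tipL 75 c [530.7 217.6] sz [39.2  8.1] ang 16.95 z [0.205 0.209 0.224]
tipR 55 c [562.3  92.6] sz [30.1  7.6] ang 15.52 z [0.205 0.209 0.224]
```

View pics/crop1.png

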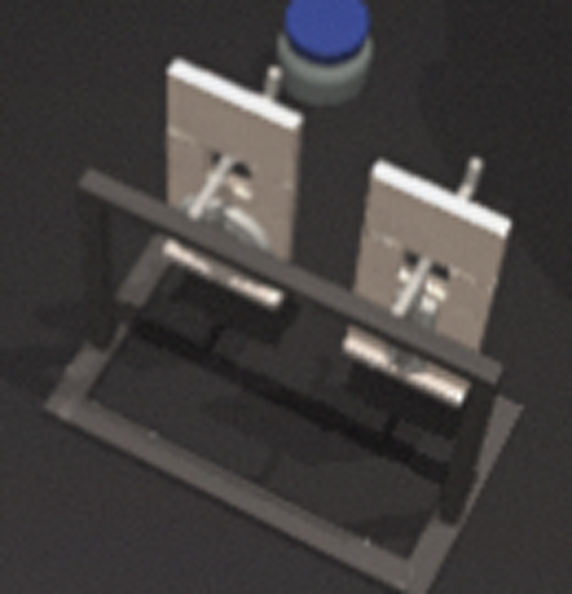

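In the crop, the left pack (240,225) shows a round bubble arc. The right pack (410,330) shows only a narrow bubble, so the right one, scene (337,243), is pack_long. It's the +y pack at (0.571, 0.230), yaw 15.4°. The rack slot is at about (0.664, -0.1955), yaw 2.5°. Now I'll check the path for tall things, such as the blue bottle.

Run:
```python
from h import *
for n in('scene1','top1'):
    P=np.load(n+'.npz')['P']
    for x in np.arange(.15,.7,.1):
        print(n,round(x,2),[ (round(y,1),round(float(P[m][:,2].max()),2)) for y in np.arange(.2,.7,.1) for m in [(abs(P[...,0]-x)<.05)&(abs(P[...,1]-y)<.05)] if m.sum()])
# targets in tool-axis steps
s=telemetry.state();q=s['ee_rot'];r=R.from_quat([q[1],q[2],q[3],q[0]])
print('tool shift to above pack',r.inv().apply(np.array([.5712,.2297,.30])-s['tool_pos']).round(4))
a=np.radians(15.4);Rt=np.array([[np.sin(a),np.cos(a),0],[-np.cos(a),np.sin(a),0],[0,0,-1]]).T
Rt=np.array([[-np.sin(a),np.cos(a),0],[np.cos(a),np.sin(a),0],[0,0,-1]])
print(np.linalg.det(Rt),(r.inv()*R.from_matrix(Rt)).as_rotvec())
```

```text
scene1 0.15 [(np.float64(0.2), 0.72), (np.float64(0.3), 0.78), (np.float64(0.4), 0.79), (np.float64(0.5), 0.08), (np.float64(0.6), 0.09)]
scene1 0.25 [(np.float64(0.2), 0.01), (np.float64(0.3), 0.74), (np.float64(0.4), 0.78), (np.float64(0.5), 0.69), (np.float64(0.6), 0.5)]
scene1 0.35 [(np.float64(0.2), 0.01), (np.float64(0.3), 0.2), (np.float64(0.4), 0.01), (np.float64(0.5), 0.01), (np.float64(0.6), 0.49)]
scene1 0.45 [(np.float64(0.2), 0.01), (np.float64(0.3), 0.01), (np.float64(0.4), 0.14), (np.float64(0.5), 0.14), (np.float64(0.6), 0.25)]
scene1 0.55 [(np.float64(0.2), 0.27), (np.float64(0.3), 0.27), (np.float64(0.4), 0.13), (np.float64(0.5), 0.16), (np.float64(0.6), 0.21)]
scene1 0.65 [(np.float64(0.2), 0.22), (np.float64(0.3), 0.22), (np.float64(0.4), 0.01), (np.float64(0.5), 0.16), (np.float64(0.6), 0.16)]
top1 0.15 [(np.float64(0.2), 0.01), (np.float64(0.3), 0.01), (np.float64(0.4), 0.01), (np.float64(0.5), 0.08), (np.float64(0.6), 0.09)]
top1 0.25 [(np.float64(0.2), 0.01), (np.float64(0.3), 0.2), (np.float64(0.4), 0.01), (np.float64(0.5), 0.34), (np.float64(0.6), 0.3)]
top1 0.35 [(np.float64(0.2), 0.01), (np.float64(0.3), 0.2), (np.float64(0.4), 0.01), (np.float64(0.5), 0.01), (np.float64(0.6), 0.23)]
top1 0.45 [(np.float64(0.2), 0.01), (np.float64(0.3), 0.01), (np.float64(0.4), 0.14), (np.float64(0.5), 0.14), (np.float64(0.6), 0.21)]
top1 0.55 [(np.float64(0.2), 0.27), (np.float64(0.3), 0.27), (np.float64(0.4), 0.13), (np.float64(0.5), 0.16), (np.float64(0.6), 0.18)]
top1 0.65 [(np.float64(0.2), 0.22), (np.float64(0.3), 0.22), (np.float64(0.4), 0.01), (np.float64(0.5), 0.16), (np.float64(0.6), 0.16)]
tool shift to above pack [-0.4236 -0.2028 -0.1014]
0.9999999999999999 [-1.58786811e-03  7.77213948e-04  8.72273370e-01]
```

```bash
python3 -m pendant '[[[0,0,-0.04,0,0,0,0.085],[0,0,-0.04,0,0,0,0.085],[0,0,-0.04,0,0,0,0.085],[0,0,-0.04,0,0,0,0.085],[-0.042,-0.02,0,0,0,0,0.085],[-0.042,-0.02,0,0,0,0,0.085],[-0.042,-0.02,0,0,0,0,0.085],[-0.042,-0.02,0,0,0,0,0.085],[-0.042,-0.02,0,0,0,0,0.085],[-0.042,-0.02,0,0,0,0,0.085],[-0.042,-0.02,0,0,0,0,0.085],[-0.042,-0.02,0,0,0,0,0.085],[0,0,0,0,0,0.145,0.085],[0,0,0,0,0,0.145,0.085],[0,0,0,0,0,0.145,0.085],[0,0,0,0,0,0.145,0.085],[0,0,0,0,0,0.145,0.085],[0,0,0,0,0,0.147,0.05],[0,0,0,0,0,0,0.05],[0,0,0,0,0,0,0.05]]]'
python3 - <<'E'
from h import *
s=telemetry.state(); im,d=grab_frame('wrist'); P=cloud('wrist',d,s); np.savez('w1.npz',im=im,P=P)
cv2.imwrite('pics/w1.png',im[...,::-1])
m=(P[...,2]>.262)&(P[...,2]<.28)&(im.min(-1)>120)
n,l,st,c=cv2.connectedComponentsWithStats(m.astype(np.uint8))
for i in range(1,n):
    if st[i,4]>150:
        q=P[l==i]; r=cv2.minAreaRect(q[:,:2].astype(np.float32)*1000); print(st[i],np.round(r[0],1),np.round(r[1],1),r[2],q[:,2].mean())
E
```

```text
time: 2.6
tool_pos: [0.5094, 0.3055, 0.3588]
ee_rot: [-0.0, 0.605, 0.796, -0.0]
contact_force: [-0.1, -0.2, 0.2]
finger_gap: 0.0498
gripper_force: 0.0
[ 318  261   16   93 1241] [570.9 229.3] [10.3 79.8] 15.726751327514648 0.26893120816423693
```

View pics/w1.png

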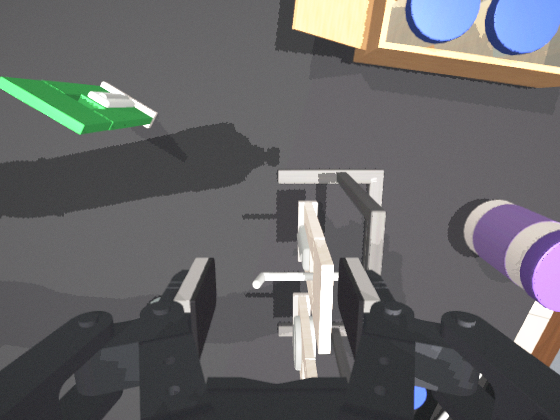

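The wrist view shows pack_long's top edge at (322,300) between the fingers, with its peg tip at (258,283). Its measured centre, (571, 229.5) mm, agrees with the top view. Next I align and descend to TCP z 0.23.

```bash
python3 -m pendant '[[[-0.03,0.013,0,0,0,0,0.05],[-0.03,0.013,0,0,0,0,0.05],[-0.03,0.013,0,0,0,0,0.05],[0,0,0.02,0,0,0,0.05],[0,0,0.02,0,0,0,0.05],[0,0,0,0,0,0,0.05]]]'
```

```text
time: 3.4
tool_pos: [0.5701, 0.2287, 0.3177]
ee_rot: [-0.001, 0.606, 0.796, -0.001]
contact_force: [-0.4, -0.3, 0.2]
finger_gap: 0.0502
gripper_force: 0.0
```

```bash
python3 -m pendant '[[[0,0.001,0.02,0,0,0,0.05],[0,0,0.02,0,0,0,0.05],[0,0,0.02,0,0,0,0.05],[0,0,0.02,0,0,0,0.05],[0,0,0.008,0,0,0,0.05],[0,0,0,0,0,0,0.05],[0,0,0,0,0,0,0.03]]]' 50
python3 - <<'E'
from h import *
s=telemetry.state(); im,d=grab_frame('wrist'); 
cv2.imwrite('pics/w2.png',im[...,::-1])
E
```

```text
time: 4.28
tool_pos: [0.5728, 0.2296, 0.2322]
ee_rot: [0.0, 0.606, 0.796, 0.001]
contact_force: [0.1, 0.2, 0.4]
finger_gap: 0.0332
gripper_force: 0.0
```

View pics/w2.png

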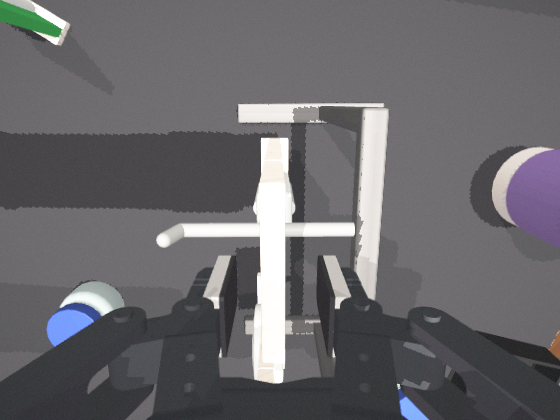

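The wrist view shows the card edge-on between the pads, at about (272,300), with the peg clear below at v≈230. Close the grip.

```bash
python3 -m pendant '[[[0,-0.001,0.002,0,0,0,0.03],[0,0,0,0,0,0,0.0],[0,0,0,0,0,0,0.0],[0,0,0,0,0,0,0.0],[0,0,0,0,0,0,0.0],[0,0,0,0,0,0,0.0]]]' 50
```

```text
time: 5.08
tool_pos: [0.5712, 0.2291, 0.2293]
ee_rot: [0.0, 0.606, 0.796, 0.0]
contact_force: [-0.8, -0.2, 2.5]
finger_gap: 0.0079
gripper_force: 50.5
```

```bash
python3 -m pendant '[[[0,0,-0.004,0,0,0,0],[0,0,-0.006,0,0,0,0],[0,0,-0.006,0,0,0,0],[0,0,-0.005,0,0,0,0],[0,0,0,0,0,0,0],[0,0,0,0,0,0,0]]]'
python3 - <<'E'
from h import *
s=telemetry.state(); print(s['tool_pos'])
for n in('top','scene'):
    im,d=grab_frame(n);P=cloud(n,d)
    m=(np.hypot(P[...,0]-.571,P[...,1]-.229)<.055)&(im.min(-1)>100)
    q=P[m&(P[...,2]>.24)]; print(n,len(q), np.percentile(q[:,2],[50,90,99]) if len(q) else '')
    q=P[m&(P[...,2]<.15)]; print(n,len(q), np.percentile(q[:,2],[1,5,10,50]) if len(q) else '')
    if n=='scene': cv2.imwrite('pics/s2.png',cv2.resize(im[170:320,260:400,::-1],None,fx=4,fy=4,interpolation=cv2.INTER_CUBIC))
E
```

```text
time: 5.82
tool_pos: [0.5709, 0.229, 0.2499]
ee_rot: [-0.0, 0.606, 0.796, -0.0]
contact_force: [0.5, -0.4, -1.0]
finger_gap: 0.0079
gripper_force: 49.9
[0.57094035 0.22902761 0.24994579]
top 5602 [0.68465113 0.69953827 0.70756338]
top 70 [0.08956914 0.09595499 0.0965989  0.09889991]
scene 2901 [0.67095244 0.69506575 0.70565573]
scene 109 [0.08910959 0.09131553 0.09332555 0.1332489 ]
```

View pics/s2.png

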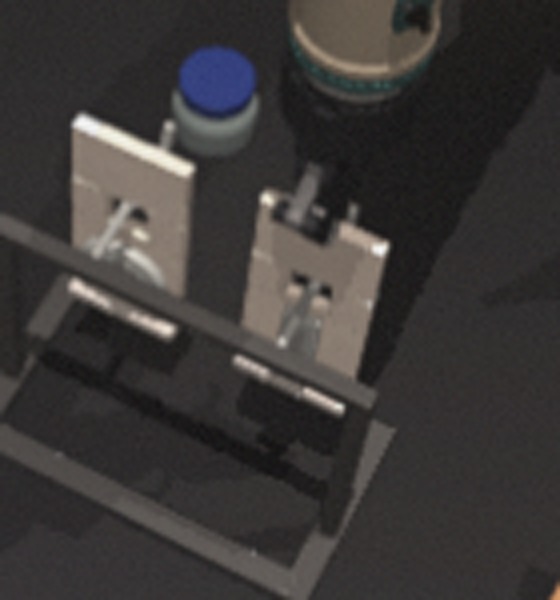

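The crop shows the gripper holding the narrow-bubble pack, at crop (315,290), lifted off the peg. The foot height of about 0.099 confirms the 21 mm lift. Next I slide it out along −tool y.

```bash
python3 -m pendant '[[[0,-0.006,0,0,0,0,0],[0,-0.01,0,0,0,0,0],[0,-0.01,0,0,0,0,0],[0,-0.01,0,0,0,0,0],[0,-0.004,0,0,0,0,0],[0,0,0,0,0,0,0]]]'
```

```text
time: 6.68
tool_pos: [0.5324, 0.2185, 0.2503]
ee_rot: [0.0, 0.606, 0.796, 0.0]
contact_force: [-0.7, -0.2, -1.7]
finger_gap: 0.0083
gripper_force: 49.9
```

```bash
python3 -m pendant '[[[0,-0.006,0,0,0,0,0],[0,-0.008,0,0,0,0,0],[0,-0.008,0,0,0,0,0]]]';python3 -m pendant '[[[0,-0.01,0,0,0,0,0],[0,-0.015,0,0,0,0,0],[0,-0.02,0,0,0,0,0],[0,-0.02,0,0,0,0,0],[0,-0.01,0,0,0,0,0],[0,0,0,0,0,0,0]]]'
```

```text
time: 7.05
tool_pos: [0.5107, 0.2123, 0.25]
ee_rot: [-0.0, 0.606, 0.795, -0.0]
contact_force: [0.2, 0.4, -1.2]
finger_gap: 0.0078
gripper_force: 49.9
time: 7.8
tool_pos: [0.4387, 0.1927, 0.2504]
ee_rot: [0.0, 0.606, 0.796, 0.0]
contact_force: [-0.2, 0.6, -1.2]
finger_gap: 0.0083
gripper_force: 49.9
```

Clear of the peg. Next: raise, turn, swing to the −y side, then move forward over the rack.

```bash
python3 -m pendant '[[[0,0,-0.015,0,0,0,0],[0,0,-0.025,0,0,0,0],[0,0,-0.02,0,0,0,0],[0,0,0,0,0,0.112,0],[0,0,0,0,0,0.113,0],[-0.015,0,0,0,0,0,0],[-0.03,-0.002,0,0,0,0,0],[-0.038,-0.002,0,0,0,0,0],[-0.038,-0.002,0,0,0,0,0],[-0.038,-0.002,0,0,0,0,0],[-0.038,-0.002,0,0,0,0,0],[-0.038,-0.002,0,0,0,0,0],[-0.038,-0.002,0,0,0,0,0],[-0.038,-0.002,0,0,0,0,0],[-0.038,-0.002,0,0,0,0,0],[-0.025,-0.001,0,0,0,0,0],[-0.014,0,0,0,0,0,0],[0,0,0,0,0,0,0]]]'
python3 -m pendant '[[[0,0.015,0,0,0,0,0],[0,0.03,0,0,0,0,0],[0,0.035,0,0,0,0,0],[0,0.035,0,0,0,0,0],[0,0.035,0,0,0,0,0],[0,0.03,0,0,0,0,0],[0,0.02,0,0,0,0,0],[0,0.01,0,0,0,0,0],[0,0,0,0,0,0,0],[0,0,0,0,0,0,0]]]'
```

```text
time: 10.05
tool_pos: [0.4368, -0.1968, 0.31]
ee_rot: [-0.0, 0.692, 0.722, -0.0]
contact_force: [-0.1, 0.3, -1.7]
finger_gap: 0.0085
gripper_force: 49.9
time: 11.3
tool_pos: [0.6462, -0.1866, 0.3102]
ee_rot: [-0.0, 0.691, 0.722, -0.0]
contact_force: [-0.3, 0.6, -1.3]
finger_gap: 0.0079
gripper_force: 49.9
```

Run:
```python
from h import *
s=telemetry.state(); t=np.array(s['tool_pos']);q=s['ee_rot'];M=R.from_quat([q[1],q[2],q[3],q[0]]).as_matrix();print(t.round(4))
a=np.radians(2.6);ax=np.array([np.cos(a),np.sin(a)]);ay=np.array([-ax[1],ax[0]])
for n in('scene','top'):
    im,d=grab_frame(n);P=cloud(n,d)
    L=np.stack([(P[...,:2]-t[:2])@ax,(P[...,:2]-t[:2])@ay,P[...,2]],-1)*1000
    b=(abs(L[...,0])<35)&(abs(L[...,1])<50)&(L[...,2]>140)&(L[...,2]<352)&(im.min(-1)>60)
    for z0 in range(145,350,15):
        w=L[b&(abs(L[...,2]-z0)<7.5)]
        if len(w)>8: print(n,z0,len(w),'x',np.percentile(w[:,0],[5,50,95]).round(1),'y',np.percentile(w[:,1],[2,98]).round(1))
    m=(P[...,2]>.062)&(P[...,2]<.078)&(abs(P[...,0]-.686)<.07)&(abs(P[...,1]+.1945)<.075)
    qq=P[m]; r=cv2.minAreaRect(qq[:,:2].astype(np.float32)*1000);print(n,'rim',len(qq),r)
    if n=='scene': cv2.imwrite('pics/s3.png',cv2.resize(im[110:260,120:270,::-1],None,fx=4,fy=4,interpolation=cv2.INTER_CUBIC))
```

```text
[ 0.6462 -0.1866  0.3102]
scene 145 17 x [-4.1 10.2 11.6] y [-28.   40.5]
scene 160 99 x [ 0.3  7.1 12.1] y [-37.4  42.5]
scene 175 56 x [-1.3  5.  11.8] y [-34.9  42.4]
scene 190 60 x [-0.7  4.8 13.3] y [-36.9  43.8]
scene 205 75 x [-2.5  4.8 13.2] y [-37.7  42.8]
scene 220 65 x [-1.2  4.6 13.2] y [-35.2  42.3]
scene 235 76 x [-0.9  5.  12.7] y [-37.   41.8]
scene 250 114 x [-4.1  3.8 10.7] y [-33.4  42.2]
scene 265 62 x [-4.7  3.8  5.9] y [-38.7  42.6]
scene 280 66 x [-4.5  3.3  5.5] y [-39.5  41.9]
scene 295 71 x [-2.   4.   5.4] y [-38.2  41.8]
scene 310 80 x [-2.5  4.   5.6] y [-37.9  42.1]
scene 325 77 x [-3.6  3.8  5.5] y [-35.6  41.7]
scene 340 58 x [-6.1  2.8  6.1] y [ 5.2 41.8]
scene rim 281 ((686.7395629882812, -192.69630432128906), (95.46260070800781, 112.54589080810547), 2.3678383827209473)
top 160 119 x [-11.7  -8.    9.2] y [-37.1  40.4]
top 175 42 x [-12.7  -4.9   1. ] y [-35.   40.3]
top 190 36 x [-11.7  -4.7   1.4] y [-35.9  40.3]
top 205 37 x [-12.3  -4.9   0.8] y [-34.6  40.1]
top 220 41 x [-13.1  -4.7   2.6] y [-30.8  40.5]
top 235 46 x [-13.2  -4.9   2.6] y [-26.3  40.3]
top 250 117 x [-11.1  -4.5   1. ] y [-21.8  40.1]
top 265 36 x [-4.9 -4.4  2.1] y [-17.7  40.5]
top 280 24 x [-4.9 -4.4  2.9] y [18.1 40.1]
top 295 33 x [-4.7 -4.4  3.6] y [-1.6 40.2]
top 310 36 x [-4.6 -4.3  0.3] y [ 5.3 40.6]
top 325 30 x [-4.6 -4.3  2.4] y [ 7.6 42. ]
top 340 53 x [-4.6 -4.1  3.5] y [ 9.3 41.5]
top rim 290 ((685.8947143554688, -194.33131408691406), (91.8205795288086, 107.49210357666016), 2.1367642879486084)
```

View pics/s3.png

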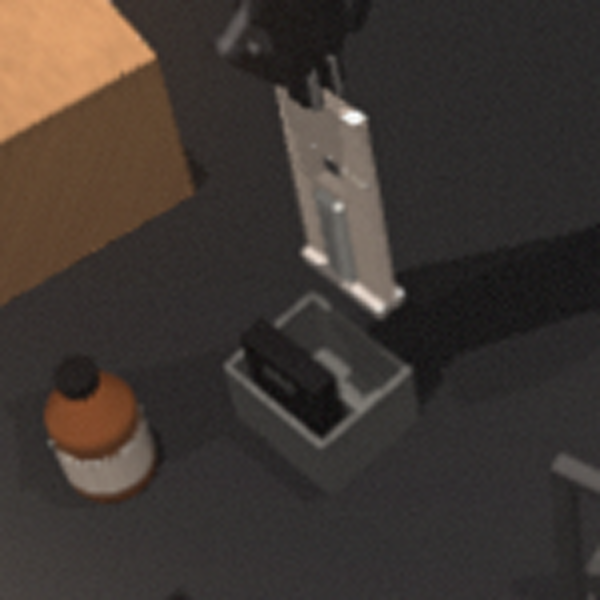

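The crop shows the pack hanging upright at about (345,200), just short of the empty slot at (350,360). I align and lower it.

```bash
python3 -m pendant '[[[-0.005,0.009,0,0,0,0,0],[-0.005,0.009,0,0,0,0,0],[0,0,0,0,0,0,0],[0,0,0.02,0,0,0,0],[0,0,0.025,0,0,0,0],[0,0,0.015,0,0,0,0],[0,0,0,0,0,0,0],[0,0,0,0,0,0,0]]]'
```

```text
time: 12.4
tool_pos: [0.6659, -0.1962, 0.2511]
ee_rot: [0.001, 0.691, 0.722, 0.0]
contact_force: [-0.8, 0.3, -1.3]
finger_gap: 0.0082
gripper_force: 50.0
```

```bash
python3 -m pendant '[[[0,-0.001,0.01,0,0,0,0],[0,0,0.015,0,0,0,0],[0,0,0.015,0,0,0,0],[0,0,0.015,0,0,0,0],[0,0,0.015,0,0,0,0],[0,0,0.006,0,0,0,0],[0,0,0,0,0,0,0]]]'; python3 -m pendant '[[[0,0,0.004,0,0,0,0],[0,0,0.003,0,0,0,0],[0,0,0,0,0,0,0],[0,0,0,0,0,0,0]]]'
```

```text
time: 13.28
tool_pos: [0.6641, -0.1958, 0.1735]
ee_rot: [-0.0, 0.691, 0.722, -0.0]
contact_force: [0.7, 0.3, -1.2]
finger_gap: 0.008
gripper_force: 49.9
time: 13.78
tool_pos: [0.6644, -0.1959, 0.1672]
ee_rot: [0.0, 0.691, 0.722, 0.0]
contact_force: [0.1, -0.2, -1.6]
finger_gap: 0.0079
gripper_force: 49.9
```

Expected floor contact is at TCP z≈0.164.

```bash
python3 -m pendant '[[[0,0,0.002,0,0,0,0],[0,0,0,0,0,0,0],[0,0,0,0,0,0,0]]]'; python3 -m pendant '[[[0,0,0.001,0,0,0,0],[0,0,0,0,0,0,0],[0,0,0,0,0,0,0]]]'
```

```text
time: 14.15
tool_pos: [0.6643, -0.1959, 0.1651]
ee_rot: [-0.0, 0.691, 0.722, -0.0]
contact_force: [0.1, 0.7, -1.9]
finger_gap: 0.0082
gripper_force: 49.9
time: 14.52
tool_pos: [0.6647, -0.1959, 0.1645]
ee_rot: [0.0, 0.691, 0.722, 0.0]
contact_force: [-0.1, -0.5, 1.1]
finger_gap: 0.0082
gripper_force: 50.3
```

Contact: the force has gone from −1.7 to +1.1 N. I press 1 mm more to seat it, then release and retreat.

```bash
python3 -m pendant '[[[0,0,0.001,0,0,0,0],[0,0,0,0,0,0,0]]]'; python3 -m pendant '[[[0,0,0,0,0,0,0.02],[0,0,0,0,0,0,0.03],[0,0,0,0,0,0,0.04],[0,0,0,0,0,0,0.04],[0,0,0,0,0,0,0.04],[0,0,-0.01,0,0,0,0.04],[0,0,-0.03,0,0,0,0.04],[0,0,-0.04,0,0,0,0.04],[0,0,-0.04,0,0,0,0.04],[0,0,-0.04,0,0,0,0.04],[0,-0.04,0,0,0,0,0.04],[0,-0.04,0,0,0,0,0.04],[0,-0.04,0,0,0,0,0.04],[0,0,0,0,0,0,0.04]]]'
python3 - <<'E'
from h import *
o=[]
for n,c in(('scene',(slice(120,320),slice(140,370))),('top',(slice(85,285),slice(140,410)))):
    im,d=grab_frame(n);P=cloud(n,d)
    o.append(cv2.resize(im[c][...,::-1],(400,340)))
    w=P[(abs(P[...,0]-.664)<.03)&(abs(P[...,1]+.195)<.05)&(P[...,2]>.16)&(im.min(-1)>60)]
    top=w[w[:,2]>w[:,2].max()-.012];r=cv2.minAreaRect(top[:,:2].astype(np.float32)*1000);print(n,w[:,2].max(),np.percentile(top[:,2],50),r)
cv2.imwrite('pics/fin.png',np.hstack(o)); print(telemetry.state()['time'])
E
```

```text
time: 14.78
tool_pos: [0.6652, -0.196, 0.1645]
ee_rot: [0.001, 0.691, 0.723, 0.001]
contact_force: [-1.1, 0.9, 6.7]
finger_gap: 0.0082
gripper_force: 50.9
time: 16.52
tool_pos: [0.5417, -0.2022, 0.3247]
ee_rot: [0.0, 0.693, 0.721, 0.0]
contact_force: [1.0, 0.6, 0.8]
finger_gap: 0.0402
gripper_force: 0.0
scene 0.20869270903320558 0.2017067661157439 ((664.94482421875, -193.51889038085938), (12.464499473571777, 82.19802856445312), 3.645995855331421)
top 0.20611686031794962 0.20282540756080125 ((665.0016479492188, -195.3544921875), (10.521652221679688, 79.93684387207031), 1.9371466636657715)
16.625
```

View pics/fin.png

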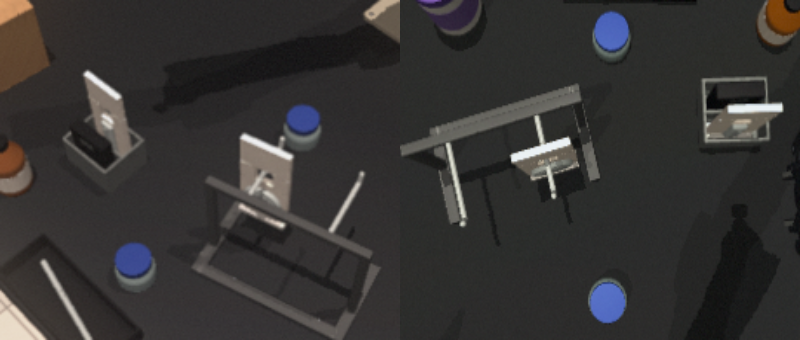

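The pack stands upright in the near slot, with its top at 0.204 (left view (110,110), right view (745,110)). The round pack still hangs at (265,175), and the jars and case haven't moved.

```bash
python3 -c "from plant import workorder; print(workorder.close_job())"
```

```text
the job is handed in; nothing more can be done
None
```

The long-bubble pack is off its peg and standing upright, foot down on the floor of the rack's empty slot; the round-bubble pack still hangs, and the job was handed in at about 16.6 s.

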